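Feel round the seal of an open vacuum chamber before the lid goes on

ROBOT

A 7-joint arm with a two-finger parallel gripper is mounted at the origin on the work surface. World frame = base frame: x ahead of the robot, y to its left, z up, the work surface at z = 0. Lengths are in m, angles in rad, forces in N, time in s.
With the tool pointing down it reaches from about 0.425 to 0.95 m from the base axis. Payload 4.7 kg.
Tool frame: the origin (TCP) lies at the very end of the fingers, on their centre line; the grasp point (between the pads) lies behind it (bot.hold_point_z is the z of the grasp point in the tool frame, in m); z points along the fingers, y is the line along which they close (so a half turn about z gives the same grasp; the last joint's range is limited). The gripper opens to 87 mm and grips with 3 to 60 N. Pads are 19 mm wide; open, the fingers measure 117 mm over their backs; the gripper's body (75 mm by 190 mm) begins 51 mm behind the grasp point.
Start: joints at [1.157, 0.469, -0.049, 1.532, 0.024, 1.141, -0.082], TCP at [0.253, -0.626, 0.223] pointing down, gripper open.
Joint ranges: [-2.59, 2.59], [-0.33, 1.99], [-1.39, 1.29], [0.1, 2.45], [-1.04, 4.18], [0.21, 1.99], [-2.66, 2.66]. Speed limits (rad/s): [2.57, 2.57, 3.14, 3.14, 3.14, 3.14, 3.14].

INTERFACE

Orientations are given as a unit quaternion [w, x, y, z].
In Python, from bench import bot gives the robot as it stands.
- The arm moves only by the shell command python3 -m crank 'ROWS' [OPENING] [FORCE]. ROWS is JSON, a list of rows, each an object with "linear": the shift along the tool's x, y, z in m, a list of three; "turn": the turn about the tool's z in rad. A call has 1 to 20 rows; each row is the pose to reach, as a shift and turn from the pose commanded when the call began, along the tool's axes at that moment; what a row does not reach only later rows make up. A row lasts 1/12 s, in which the tool goes at most 41.7 mm and 7.16 degrees, less where a joint would pass 70% of its speed; a pose out of reach is approached as far as the arm can. A call with a gripper value outside its range is refused whole. OPENING is the opening in per cent of the stroke, from 0 (shut) to 100 (fully open), set as the call begins (- or left out, the last holds). The fingers move at their own pace and stop on an object; FORCE is the grip in N (left out, the last holds). Time passes only in rows, so rows that repeat a pose let the fingers close. It gives the time, the measured TCP pose, the force, the opening and the grip force at its end, in the units of the state.
- bot.state(): the state, without advancing time (a new reading comes with each control period).
- bot.read_camera(name): name is "scene" or "top" or "wrist"; returns a dict with "pixels" (420x560x3 uint8, red, green, blue), "z_map" (420x560 float32, m along the optical axis (not along the pixel's ray), 0 where there is no reading), "mtx" (3x3 intrinsics, pixels), "origin" and "orientation" of the camera in the world; the wrist camera has in their place "mount" (4x4, takes a point from camera to tool coordinates, whose origin is the TCP and whose axes are the flange's). Camera axes: x right, y up, looking along -z (the intrinsics and any distortion apply to the point x, -y, -z); pixel columns grow to the right and rows downward; lengths in m; the calibration is good to about 2 mm. A picture is of the moment at which its call begins: read the wrist's pose just before it.
- bot.hand_in(): hands the job in; it is judged then, once.
The state is a dict: "time_s": time; "joint_positions": joint angles; "qd": joint speeds; "tau": joint torques, N m; "tool_pos": TCP position; "orientation": TCP orientation; "contact_force": force on the tool from outside, world axes, zero at the start; "torque": the same for the moment, N m; "width": finger opening in m; "grasp_force": force on a finger pad.
Only numpy, scipy, OpenCV 4.12 (cv2) and the standard library are available. Lean on these libraries where they do the work, as an engineer would, in place of code of your own. Each camera call takes 0.05 s, during which the arm holds its last target. There are 200 camera calls.

TASK

Before the lid goes back on the open vacuum chamber, feel its black rubber sealing ring for grit: set the closed fingertips down on top of the ring at the red mark and run them right round on the ring, clockwise as seen from above, back to the red mark, then lift clear. Touch so lightly that the floating platform under the chamber never goes down onto its stops, and leave the chamber standing where it is. Do not touch the sample in the middle, and leave the lid and all the other things as they lie.

Things in the scene. Friction and masses are not known exactly. Their poses are not given: they have to be found in the camera images.
- chamber: open aluminium vacuum chamber, 3 kg, standing loose on the floating plate. Flange 166 mm across, its flat top 72 mm above the underside; opening 104 mm across. A rubber ring lies in it on a circle of 65 mm radius, crest 2.8 mm above the flange, nothing else higher. Short side ports below the flange reach 102 mm from the axis. Origin: centre of the underside; z up, x towards the red mark
- red_mark (a point): the starting point: the point on the crest of the rubber ring beside the red paint mark (13 x 18 mm, on the flange just outside the ring and down its edge), 65 mm from the chamber's axis; its axes are those of the chamber
- seal_0: the stretch of the black rubber sealing ring that passes the red mark: it covers 60 degrees of the ring (68 mm long, 30 degrees either side of the mark). Its origin is on the crest (highest line) of the ring beside the red mark, 65 mm from the chamber's axis; its x axis points radially outward, z up
- seal_1: stretch 1 of 8 of the same rubber ring, counted clockwise (seen from above) from the red-mark stretch: 37.5 degrees, 42.5 mm long. Origin on the crest of the ring at the middle of the stretch, 65 mm from the chamber's axis; x axis radially outward, z up
- seal_2: stretch 2 of 8 of the same rubber ring, counted clockwise (seen from above) from the red-mark stretch: 37.5 degrees, 42.5 mm long. Origin on the crest of the ring at the middle of the stretch, 65 mm from the chamber's axis; x axis radially outward, z up
- seal_3: stretch 3 of 8 of the same rubber ring, counted clockwise (seen from above) from the red-mark stretch: 37.5 degrees, 42.5 mm long. Origin on the crest of the ring at the middle of the stretch, 65 mm from the chamber's axis; x axis radially outward, z up
- seal_4: stretch 4 of 8 of the same rubber ring, counted clockwise (seen from above) from the red-mark stretch: 37.5 degrees, 42.5 mm long. Origin on the crest of the ring at the middle of the stretch, 65 mm from the chamber's axis; x axis radially outward, z up
- seal_5: stretch 5 of 8 of the same rubber ring, counted clockwise (seen from above) from the red-mark stretch: 37.5 degrees, 42.5 mm long. Origin on the crest of the ring at the middle of the stretch, 65 mm from the chamber's axis; x axis radially outward, z up
- seal_6: stretch 6 of 8 of the same rubber ring, counted clockwise (seen from above) from the red-mark stretch: 37.5 degrees, 42.5 mm long. Origin on the crest of the ring at the middle of the stretch, 65 mm from the chamber's axis; x axis radially outward, z up
- seal_7: stretch 7 of 8 of the same rubber ring, counted clockwise (seen from above) from the red-mark stretch: 37.5 degrees, 42.5 mm long. Origin on the crest of the ring at the middle of the stretch, 65 mm from the chamber's axis; x axis radially outward, z up
- seal_8: stretch 8 of 8 of the same rubber ring, counted clockwise (seen from above) from the red-mark stretch: 37.5 degrees, 42.5 mm long. Origin on the crest of the ring at the middle of the stretch, 65 mm from the chamber's axis; x axis radially outward, z up
- sample: copper pedestal (44 mm across at its top) with the sample, standing in the middle of the chamber; its top is 20 mm below the flange's top. Origin: centre of the pedestal's foot, 8 mm above the chamber's underside. Not to be touched
- plate (a joint): how far the floating plate of the vibration-isolation platform is pressed down, in m: 0 floating freely, positive downwards, stops at 0.008. It rides on springs of 2 N per mm, well damped, so the chamber and ring sink 1 mm for each 2 N of push
- plate_top (a point): centre of the upper face of the dark floating plate (320 x 300 mm), 62 mm above the table when it floats freely; x along the 320 mm side
- lid: the chamber's lid, a loose aluminium disc 166 mm across and 19 mm high with a 60 mm glass window, lying on the table; origin: centre of its underside. To be left alone
- clamp_a: loose aluminium claw clamp 34 x 16 x 28 mm, standing on the floating plate near a corner; origin: centre of its underside. To be left alone
- clamp_b: a second claw clamp of the same kind on the floating plate; origin: centre of its underside. To be left alone
- sample_box: loose small box with dark base and pale clear cover, 38 x 38 x 24 mm, on the floating plate near a corner; origin: centre of its underside. To be left alone
- objective: loose steel microscope objective 34 mm across, 49 mm high, standing on the table; origin: centre of its underside. To be left alone
- mirror_mount: loose mirror mount on a short post and a 55 x 75 mm black foot, 101 mm high, on the table; origin: centre of its underside. To be left alone
- solvent: loose white bottle with blue cap, 54 mm across, 130 mm high, on the table; origin: centre of its underside. To be left alone
- tweezers: loose steel tweezers 130 x 14 x 6 mm lying on the table, long axis x; origin: middle of the underside. To be left alone

How it is judged:
By the outcome, as a careful person would: the job done as asked, in the order asked, and still so for the second after the job is handed in, with the robot touching nothing.
It also fails if it takes over 67 s, if anything falls off the work surface, if the arm or the gripper's body presses on something with over 40 N, if the wrist force passes 120 N, or if a joint passes its speed limit or range.

## Working session

There is one attempt and no reset: what is moved stays moved. The work goes in short steps, Python scripts to look and compute and a shell command to move; the robot and the scene stay as the last step left them, time stands still between calls to the robot, and variables do not carry over. Pictures are saved under pics/ and viewed, at most 10 in all, crops included, and the job is handed in when it is done.

```bash
mkdir -p pics
cat > h.py <<'E'
from bench import bot
import numpy as np, cv2
from scipy.spatial.transform import Rotation as R
def q2R(q): return R.from_quat([q[1],q[2],q[3],q[0]]).as_matrix()
def snap(name,fn=None):
    s=bot.state(); c=bot.read_camera(name)
    if name=='wrist':
        T=np.eye(4);T[:3,:3]=q2R(s['orientation']);T[:3,3]=s['tool_pos'];T=T@np.array(c['mount'])
    else:
        T=np.eye(4);T[:3,:3]=q2R(c['orientation']);T[:3,3]=c['origin']
    if fn: cv2.imwrite(fn,c['pixels'][...,::-1])
    return c,T
def cloud(c,T):
    z=c['z_map'];v,u=np.mgrid[:z.shape[0],:z.shape[1]];K=np.array(c['mtx'])
    P=np.stack([(u-K[0,2])/K[0,0]*z,-(v-K[1,2])/K[1,1]*z,-z],-1)
    return P@T[:3,:3].T+T[:3,3]
E
python3 - <<'E'
from h import *
s=bot.state();print(s, bot.hold_point_z)
for n in('top','scene'):
    c,T=snap(n,f'pics/{n}.png');np.savez(f'{n}.npz',P=cloud(c,T),I=c['pixels']);print(T.round(3),c['mtx'],[k for k in c])
E
```

```text
{'time_s': 0.0, 'joint_positions': array([ 1.1571108 ,  0.4694813 , -0.04861355,  1.53371105,  0.02411495,
        1.14103652, -0.08223482]), 'qd': array([-0.00220071,  0.00087547,  0.00143375, -0.00071098,  0.00066189,
       -0.00057988, -0.00013719]), 'tau': array([ 3.67421680e-04, -5.07973659e+01, -8.07614322e-02, -2.36153966e+01,
       -6.13900088e-02,  3.80487100e-02,  1.86197731e-04]), 'tool_pos': array([ 0.25314855, -0.62505942,  0.22146541]), 'orientation': array([-9.97282535e-04,  9.81537537e-01,  1.91266863e-01, -2.36391968e-04]), 'contact_force': array([0.55575592, 0.39867122, 0.76381157]), 'torque': array([0.0282764 , 0.04803757, 0.00732867]), 'grasp_force': 0.0, 'width': 0.08692910188399301} -0.0187
[[ 0.006  0.989 -0.147  0.349]
 [-1.     0.005 -0.01   0.002]
 [-0.009  0.148  0.989  1.442]
 [ 0.     0.     0.     1.   ]] [[406.15872137   0.         283.13415189]
 [  0.         406.15872137 211.6238096 ]
 [  0.           0.           1.        ]] ['pixels', 'z_map', 'mtx', 'origin', 'orientation']
[[ 0.819 -0.438  0.37   1.052]
 [ 0.573  0.613 -0.544 -0.752]
 [ 0.011  0.657  0.753  1.147]
 [ 0.     0.     0.     1.   ]] [[500.28816029   0.         276.75333617]
 [  0.         500.28816029 218.8539159 ]
 [  0.           0.           1.        ]] ['pixels', 'z_map', 'mtx', 'origin', 'orientation']
```

View pics/top.png

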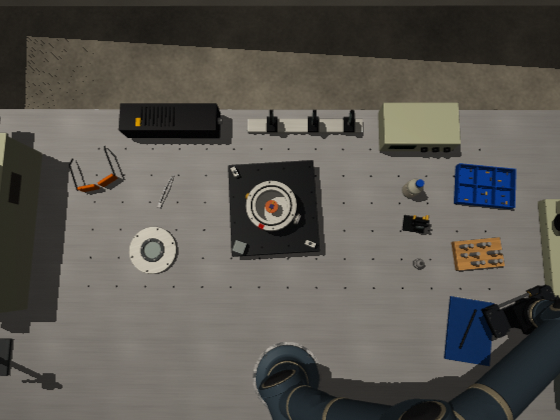

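View pics/scene.png

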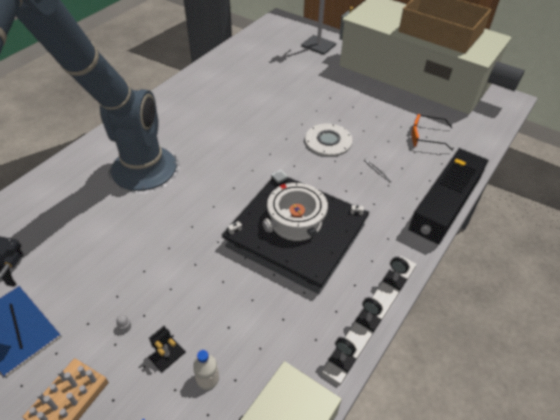

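The top view shows the chamber centre at about (272,206), the red mark at (262,226) and the lid at (153,250). The scene view agrees, with the mark on the robot's side of the flange, at about (283,187).

Run:
```python
from h import *
for n,(u0,u1,v0,v1) in {'top':(235,310,170,245),'scene':(255,340,175,250)}.items():
    d=np.load(n+'.npz');P=d['P'][v0:v1,u0:u1].reshape(-1,3);I=d['I'][v0:v1,u0:u1].reshape(-1,3).astype(int)
    m=abs(P[:,2]-.135)<.006
    Q=P[m].astype(float)
    c=cv2.fitEllipse  # unused
    (x,y),r=cv2.minEnclosingCircle(Q[:,:2].astype(np.float32))
    red=(I[:,0]>120)&(I[:,1]<60)&(I[:,2]<60)
    print(n,m.sum(),x,y,r,np.median(Q,0),'red',red.sum(),np.median(P[red],0))
    print(P[red].round(3)[:12], I[red][:5])
s=bot.state();Rm=q2R(s['orientation']);print(Rm.round(3))
```

```text
top 1164 0.5669336318969727 0.054459668695926666 0.08312739431858063 [0.56504041 0.05588743 0.13445415] red 18 [0.49700337 0.08681891 0.1348764 ]
[[0.503 0.093 0.134]
 [0.504 0.09  0.131]
 [0.503 0.087 0.133]
 [0.5   0.093 0.135]
 [0.5   0.09  0.135]
 [0.5   0.087 0.135]
 [0.5   0.083 0.136]
 [0.499 0.08  0.14 ]
 [0.497 0.096 0.133]
 [0.496 0.093 0.139]
 [0.497 0.09  0.135]
 [0.497 0.087 0.132]] [[154  52  45]
 [145  22  15]
 [143  36  30]
 [146  15   9]
 [146  12   5]]
scene 1358 0.5661664605140686 0.05536355823278427 0.08674917370080948 [0.57217321 0.04758925 0.13591747] red 8 [0.49770269 0.08871539 0.13750399]
[[0.498 0.097 0.138]
 [0.493 0.088 0.138]
 [0.497 0.088 0.14 ]
 [0.498 0.092 0.137]
 [0.5   0.093 0.137]
 [0.497 0.087 0.137]
 [0.499 0.089 0.136]
 [0.505 0.086 0.142]] [[127  55  52]
 [127  41  39]
 [141  42  38]
 [149  42  40]
 [157  55  53]]
[[ 0.927  0.375 -0.001]
 [ 0.375 -0.927  0.002]
 [-0.    -0.002 -1.   ]]
```

```bash
python3 -m crank '[{"linear":[0.01,-0.01,-0.02],"turn":0.02},{"linear":[0.03,-0.03,-0.04],"turn":0.05},{"linear":[0.06,-0.055,-0.06],"turn":0.08},{"linear":[0.09,-0.08,-0.08],"turn":0.1},{"linear":[0.12,-0.11,-0.1],"turn":0.13},{"linear":[0.15,-0.14,-0.11],"turn":0.16},{"linear":[0.18,-0.17,-0.11],"turn":0.19},{"linear":[0.21,-0.2,-0.11],"turn":0.22},{"linear":[0.24,-0.23,-0.11],"turn":0.25},{"linear":[0.27,-0.25,-0.11],"turn":0.28},{"linear":[0.3,-0.28,-0.11],"turn":0.3},{"linear":[0.33,-0.31,-0.11],"turn":0.32},{"linear":[0.36,-0.34,-0.11],"turn":0.34},{"linear":[0.39,-0.37,-0.11],"turn":0.36},{"linear":[0.42,-0.4,-0.11],"turn":0.385},{"linear":[0.45,-0.42,-0.11],"turn":0.385},{"linear":[0.48,-0.45,-0.11],"turn":0.385},{"linear":[0.51,-0.48,-0.11],"turn":0.385},{"linear":[0.535,-0.505,-0.11],"turn":0.385},{"linear":[0.5465,-0.5135,-0.11],"turn":0.385}]' 0 10
python3 -m crank '[{"linear":[0,0,0],"turn":0},{"linear":[0,0,0],"turn":0},{"linear":[0,0,0],"turn":0},{"linear":[0,0,0],"turn":0}]'
python3 - <<'E'
from h import *
c,T=snap('wrist','pics/w1.png');np.savez('w1.npz',P=cloud(c,T),I=c['pixels'],T=T,K=c['mtx']);print(np.array(c['mount']).round(3),T.round(3),c['mtx'])
s=bot.state();print(q2R(s['orientation']).round(4),s['tool_pos'],s['width'])
E
```

```text
time_s: 1.77
tool_pos: [0.5675, 0.063, 0.3322]
orientation: [-0.002, 1.0, 0.004, -0.0]
contact_force: [0.7, 0.5, -0.1]
width: 0.001
grasp_force: 0.0
time_s: 2.1
tool_pos: [0.5669, 0.0533, 0.3324]
orientation: [0.001, 1.0, -0.002, -0.0]
contact_force: [0.8, -1.3, 0.4]
width: 0.0006
grasp_force: 0.0
[[ 0.     0.954  0.299  0.083]
 [ 1.     0.    -0.    -0.   ]
 [-0.     0.299 -0.954 -0.162]
 [ 0.     0.     0.     1.   ]] [[-0.003  0.954  0.299  0.65 ]
 [-1.    -0.004  0.     0.054]
 [ 0.001 -0.299  0.954  0.494]
 [ 0.     0.     0.     1.   ]] [[340.86075434   0.         272.99703779]
 [  0.         340.86075434 211.52148649]
 [  0.           0.           1.        ]]
[[ 1.0e+00 -3.3e-03 -2.0e-04]
 [-3.3e-03 -1.0e+00 -1.0e-03]
 [-2.0e-04  1.0e-03 -1.0e+00]] [0.56689035 0.05341873 0.33254245] 0.00020759558020633814
```

View pics/w1.png

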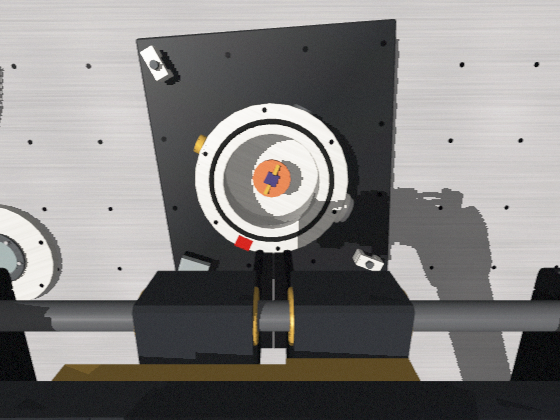

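The wrist view shows the whole ring, centred near (270,179). The red mark is at (244,243) and the copper sample at (271,178).

```bash
cat > fit.py <<'E'
from h import *
from scipy.optimize import least_squares
d=np.load('w1.npz');T=d['T'];K=d['K'];I=d['I'].astype(int);P=d['P']
def proj(u,v,z):
    D=np.stack([(u-K[0,2])/K[0,0],-(v-K[1,2])/K[1,1],-np.ones_like(u)],-1)@T[:3,:3].T
    return T[:3,3]+D*((z-T[2,3])/D[:,2])[:,None]
v,u=np.mgrid[:420,:560];v=v.ravel().astype(float);u=u.ravel().astype(float)
zc=.136
X=proj(u,v,zc);g=I.sum(2).ravel()/3
c=np.array([.567,.055])
for _ in range(6):
    r=np.hypot(*(X[:,:2]-c).T);m=(abs(r-.065)<.0075)&(g<70)&(v<250)
    w=(70-g[m])
    f=least_squares(lambda p:(np.hypot(X[m,0]-p[0],X[m,1]-p[1])-p[2])*np.sqrt(w),[*c,.065],loss='soft_l1',f_scale=.01);c=f.x[:2]
print('ring',m.sum(),f.x)
red=(I[...,0]>120)&(I[...,1]<70)&(I[...,2]<70);red=red.ravel()&(v>225)&(v<260)
X2=proj(u,v,.134)
e=X2[red,:2]-c;rr=np.hypot(*e.T);k=rr<.084
mr=np.mean(e[k],0);print('red',red.sum(),mr,np.hypot(*mr),np.degrees(np.arctan2(mr[1],mr[0])))
Pz=P.reshape(-1,3);fl=(r>.07)&(r<.08)&(v<245);print('flange z',np.median(Pz[fl,2]),'crest',np.median(Pz[m,2]))
pl=Pz[fl&(g>150)];fr=(r>.07)&(r<.08)&(g>200)
# outer edge check
Q=X2[(g>150)&(v<250)&(np.hypot(*(X2[:,:2]-c).T)<.09)];print('outer white circle',cv2.minEnclosingCircle(Q[:,:2].astype(np.float32)))
E
python3 fit.py
```

```text
ring 1592 [0.56914948 0.05529201 0.06438539]
red 156 [-0.07006308  0.0324385 ] 0.07720810430033191 155.1563418249337
flange z 0.13356568091596543 crest 0.1358927844507551
outer white circle ((0.5749311447143555, 0.05419536679983139), 0.08785273134708405)
```

```bash
python3 -m crank '[{"linear":[-0.02,-0.01,0.01],"turn":0},{"linear":[-0.045,-0.022,0.03],"turn":0},{"linear":[-0.0575,-0.029,0.06],"turn":0},{"linear":[-0.0575,-0.029,0.09],"turn":0},{"linear":[-0.0575,-0.029,0.12],"turn":0},{"linear":[-0.0575,-0.029,0.15],"turn":0},{"linear":[-0.0575,-0.029,0.17],"turn":0},{"linear":[-0.0575,-0.029,0.18],"turn":0},{"linear":[-0.0575,-0.029,0.1825],"turn":0},{"linear":[-0.0575,-0.029,0.1825],"turn":0},{"linear":[-0.0575,-0.029,0.1825],"turn":0},{"linear":[-0.0575,-0.029,0.1825],"turn":0},{"linear":[-0.0575,-0.029,0.1825],"turn":0}]'
python3 - <<'E'
from h import *
c,T=snap('wrist');np.savez('w2.npz',P=cloud(c,T),I=c['pixels'],T=T,K=c['mtx'])
cv2.imwrite('pics/w2.png',cv2.resize(c['pixels'][100:400,100:500,::-1],(800,600)))
s=bot.state();print(q2R(s['orientation']).round(4),s['tool_pos'],s['contact_force'])
E
```

```text
time_s: 3.23
tool_pos: [0.5106, 0.0846, 0.1514]
orientation: [-0.0, 1.0, -0.0, 0.001]
contact_force: [-0.2, -0.4, 0.5]
width: 0.0002
grasp_force: 0.0
[[ 1.0e+00 -3.0e-04  2.3e-03]
 [-3.0e-04 -1.0e+00  1.0e-04]
 [ 2.3e-03 -1.0e-04 -1.0e+00]] [0.51041018 0.08459786 0.15116327] [0.05533875 0.14786254 0.56804005]
```

View pics/w2.png

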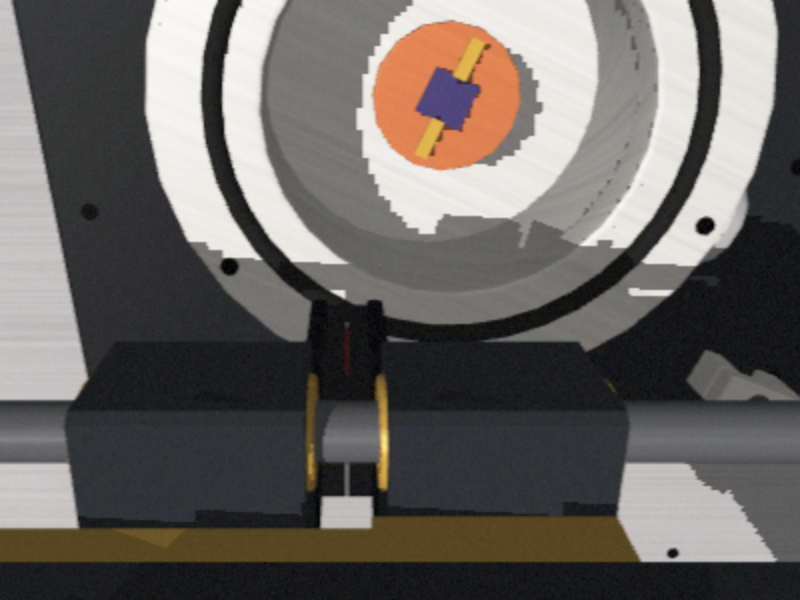

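The fingertips, at about (347,305) in the crop, sit over the near arc of the ring, with a sliver of red showing in the slot between them. I'll refit the ring from this closer view.

```bash
sed -e "s/w1.npz/w2.npz/" -e "s/(g<70)&(v<250)/(g<60)\&(v<265)\&((v<235)|(u<250)|(u>300))\&~((u<250)\&(v>245))/" fit.py > fit2.py; python3 fit2.py
python3 - <<'E'
import numpy as np
from h import *
d=np.load('w2.npz');T=d['T'];K=d['K']
for u,v in((256,250),(273.7,250),(291,250)):
    D=np.array([(u-K[0,2])/K[0,0],-(v-K[1,2])/K[1,1],-1])@T[:3,:3].T
    print(T[:3,3]+D*(.1512-T[2,3])/D[2])
E
```

```text
ring 7373 [0.56904798 0.05571143 0.06387614]
red 0 [nan nan] nan nan
flange z 0.1335076515820454 crest 0.13581168496964244
outer white circle ((0.5705941915512085, 0.0549669973552227), 0.08566080033779144)
[0.52179265 0.09376661 0.1512    ]
[0.5217886  0.08463611 0.1512    ]
[0.52178463 0.07571187 0.1512    ]
  return _methods._mean(a, axis=axis, dtype=dtype,
  ret = um.true_divide(
```

```bash
python3 -m crank '[{"linear":[-0.001,0.001,0.004],"turn":0},{"linear":[-0.002,0.002,0.008],"turn":0},{"linear":[-0.002,0.002,0.011],"turn":0},{"linear":[-0.002,0.002,0.011],"turn":0},{"linear":[-0.002,0.002,0.011],"turn":0},{"linear":[-0.002,0.002,0.011],"turn":0}]'
python3 -c "
from h import *
s=bot.state();print(s['tool_pos'],s['contact_force'],q2R(s['orientation']).round(4)[:2])"
python3 -m crank '[{"linear":[0,0,0.001],"turn":0},{"linear":[0,0,0.002],"turn":0},{"linear":[0,0,0.002],"turn":0},{"linear":[0,0,0.002],"turn":0},{"linear":[0,0,0.002],"turn":0}]'
```

```text
time_s: 3.78
tool_pos: [0.5077, 0.0826, 0.139]
orientation: [-0.0, 1.0, -0.0, -0.0]
contact_force: [-1.0, 0.5, -0.1]
width: 0.0006
grasp_force: 0.0
[0.50770848 0.08255612 0.13897079] [-1.0209926   0.45392415 -0.14363281] [[ 1.e+00 -1.e-04 -1.e-04]
 [-1.e-04 -1.e+00  0.e+00]]
time_s: 4.2
tool_pos: [0.5077, 0.0825, 0.1371]
orientation: [0.0, 1.0, -0.0, 0.0]
contact_force: [0.4, -0.5, -0.3]
width: 0.0
grasp_force: 0.1
```

```bash
for i in 1 2; do python3 -m crank '[{"linear":[0,0,0.0005],"turn":0},{"linear":[0,0,0.001],"turn":0},{"linear":[0,0,0.001],"turn":0},{"linear":[0,0,0.001],"turn":0},{"linear":[0,0,0.001],"turn":0}]' | grep -E "tool|contact"; done
```

```text
tool_pos: [0.5078, 0.0825, 0.1361]
contact_force: [-0.4, -0.3, 2.1]
tool_pos: [0.5078, 0.0825, 0.1351]
contact_force: [-1.6, 0.3, 3.6]
```

```bash
python3 - <<'E'
import numpy as np
r=65.
for k in range(6):
    a0=155.5-60*k; a=np.radians(a0-3*np.arange(1,21));b=np.radians(a0)
    print(k,' '.join(f'[{x:.1f},{y:.1f}]' for x,y in zip(r*(np.cos(a)-np.cos(b)),-r*(np.sin(a)-np.sin(b)))))
E
python3 -m crank '[{"linear":[0,0,0.0003],"turn":0},{"linear":[0,0,0.0006],"turn":0},{"linear":[0,0,0.0006],"turn":0},{"linear":[0,0,0.0006],"turn":0}]'
```

```text
0 [1.5,-3.1] [3.1,-6.0] [4.9,-8.9] [6.9,-11.7] [9.0,-14.4] [11.2,-17.0] [13.6,-19.4] [16.1,-21.7] [18.7,-23.9] [21.4,-26.0] [24.2,-27.9] [27.1,-29.6] [30.1,-31.2] [33.2,-32.7] [36.4,-33.9] [39.6,-35.0] [42.9,-36.0] [46.2,-36.7] [49.5,-37.3] [52.9,-37.7]
1 [3.4,-0.2] [6.8,-0.3] [10.2,-0.2] [13.6,0.1] [17.0,0.6] [20.3,1.2] [23.6,2.1] [26.9,3.1] [30.1,4.2] [33.2,5.6] [36.2,7.0] [39.2,8.7] [42.1,10.5] [44.9,12.5] [47.6,14.5] [50.1,16.8] [52.6,19.1] [54.9,21.6] [57.1,24.2] [59.1,27.0]
2 [1.9,2.8] [3.7,5.7] [5.3,8.7] [6.7,11.8] [8.0,15.0] [9.1,18.2] [10.0,21.5] [10.8,24.8] [11.4,28.1] [11.8,31.5] [12.0,34.9] [12.1,38.3] [12.0,41.7] [11.7,45.1] [11.2,48.5] [10.5,51.8] [9.7,55.1] [8.7,58.4] [7.6,61.6] [6.2,64.7]
3 [-1.5,3.1] [-3.1,6.0] [-4.9,8.9] [-6.9,11.7] [-9.0,14.4] [-11.2,17.0] [-13.6,19.4] [-16.1,21.7] [-18.7,23.9] [-21.4,26.0] [-24.2,27.9] [-27.1,29.6] [-30.1,31.2] [-33.2,32.7] [-36.4,33.9] [-39.6,35.0] [-42.9,36.0] [-46.2,36.7] [-49.5,37.3] [-52.9,37.7]
4 [-3.4,0.2] [-6.8,0.3] [-10.2,0.2] [-13.6,-0.1] [-17.0,-0.6] [-20.3,-1.2] [-23.6,-2.1] [-26.9,-3.1] [-30.1,-4.2] [-33.2,-5.6] [-36.2,-7.0] [-39.2,-8.7] [-42.1,-10.5] [-44.9,-12.5] [-47.6,-14.5] [-50.1,-16.8] [-52.6,-19.1] [-54.9,-21.6] [-57.1,-24.2] [-59.1,-27.0]
5 [-1.9,-2.8] [-3.7,-5.7] [-5.3,-8.7] [-6.7,-11.8] [-8.0,-15.0] [-9.1,-18.2] [-10.0,-21.5] [-10.8,-24.8] [-11.4,-28.1] [-11.8,-31.5] [-12.0,-34.9] [-12.1,-38.3] [-12.0,-41.7] [-11.7,-45.1] [-11.2,-48.5] [-10.5,-51.8] [-9.7,-55.1] [-8.7,-58.4] [-7.6,-61.6] [-6.2,-64.7]
time_s: 5.37
tool_pos: [0.5078, 0.0825, 0.1345]
orientation: [0.0, 1.0, -0.0, 0.0]
contact_force: [-1.4, -0.6, 4.3]
width: 0.0006
grasp_force: 2.5
```

```bash
python3 -m crank '[{"linear":[0.0015,-0.0031,0],"turn":0},{"linear":[0.0031,-0.006,0],"turn":0},{"linear":[0.0049,-0.0089,0],"turn":0},{"linear":[0.0069,-0.0117,0],"turn":0},{"linear":[0.009,-0.0144,0],"turn":0},{"linear":[0.0112,-0.017,0],"turn":0},{"linear":[0.0136,-0.0194,0],"turn":0},{"linear":[0.0161,-0.0217,0],"turn":0},{"linear":[0.0187,-0.0239,0],"turn":0},{"linear":[0.0214,-0.026,0],"turn":0},{"linear":[0.0242,-0.0279,0],"turn":0},{"linear":[0.0271,-0.0296,0],"turn":0},{"linear":[0.0301,-0.0312,0],"turn":0},{"linear":[0.0332,-0.0327,0],"turn":0},{"linear":[0.0364,-0.0339,0],"turn":0},{"linear":[0.0396,-0.035,0],"turn":0},{"linear":[0.0429,-0.036,0],"turn":0},{"linear":[0.0462,-0.0367,0],"turn":0},{"linear":[0.0495,-0.0373,0],"turn":0},{"linear":[0.0529,-0.0377,0],"turn":0}]'
```

```text
time_s: 7.03
tool_pos: [0.5589, 0.1199, 0.134]
orientation: [0.001, 1.0, -0.0, -0.002]
contact_force: [-4.7, -0.2, 5.6]
width: 0.0004
grasp_force: 3.1
```

```bash
python3 -m crank '[{"linear":[0.0034,-0.0002,0],"turn":0},{"linear":[0.0068,-0.0003,0],"turn":0},{"linear":[0.0102,-0.0002,0],"turn":0},{"linear":[0.0136,0.0001,0],"turn":0},{"linear":[0.017,0.0006,0],"turn":0},{"linear":[0.0203,0.0012,0],"turn":0},{"linear":[0.0236,0.0021,0],"turn":0},{"linear":[0.0269,0.0031,0],"turn":0},{"linear":[0.0301,0.0042,0],"turn":0},{"linear":[0.0332,0.0056,0],"turn":0},{"linear":[0.0362,0.007,0],"turn":0},{"linear":[0.0392,0.0087,0],"turn":0},{"linear":[0.0421,0.0105,0],"turn":0},{"linear":[0.0449,0.0125,0],"turn":0},{"linear":[0.0476,0.0145,0],"turn":0},{"linear":[0.0501,0.0168,0],"turn":0},{"linear":[0.0526,0.0191,0],"turn":0},{"linear":[0.0549,0.0216,0],"turn":0},{"linear":[0.0571,0.0242,0],"turn":0},{"linear":[0.0591,0.027,0],"turn":0}]'
python3 - <<'E'
from h import *
c,T=snap('wrist');cv2.imwrite('pics/w3.png',c['pixels'][...,::-1]);print(bot.state()['tool_pos'])
E
```

```text
time_s: 8.7
tool_pos: [0.6192, 0.0953, 0.1346]
orientation: [-0.001, 1.0, 0.001, -0.0]
contact_force: [-2.9, 2.7, 4.5]
width: 0.0006
grasp_force: 2.4
[0.61992863 0.09426547 0.13459857]
```

View pics/w3.png

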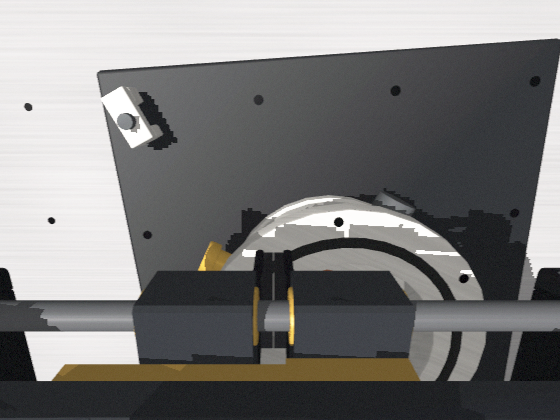

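The fingers at (272,260) meet the ring arc, so tracking is good and the chamber looks undisturbed. Continuing.

```bash
python3 -m crank '[{"linear":[0.0019,0.0028,0],"turn":0},{"linear":[0.0037,0.0057,0],"turn":0},{"linear":[0.0053,0.0087,0],"turn":0},{"linear":[0.0067,0.0118,0],"turn":0},{"linear":[0.008,0.015,0],"turn":0},{"linear":[0.0091,0.0182,0],"turn":0},{"linear":[0.01,0.0215,0],"turn":0},{"linear":[0.0108,0.0248,0],"turn":0},{"linear":[0.0114,0.0281,0],"turn":0},{"linear":[0.0118,0.0315,0],"turn":0},{"linear":[0.012,0.0349,0],"turn":0},{"linear":[0.0121,0.0383,0],"turn":0},{"linear":[0.012,0.0417,0],"turn":0},{"linear":[0.0117,0.0451,0],"turn":0},{"linear":[0.0112,0.0485,0],"turn":0},{"linear":[0.0105,0.0518,0],"turn":0},{"linear":[0.0097,0.0551,0],"turn":0},{"linear":[0.0087,0.0584,0],"turn":0},{"linear":[0.0076,0.0616,0],"turn":0},{"linear":[0.0062,0.0647,0],"turn":0}]'
python3 - <<'E'
from h import *
c,T=snap('wrist');cv2.imwrite('pics/w4.png',c['pixels'][...,::-1]);c,T=snap('top');cv2.imwrite('pics/t2.png',cv2.resize(c['pixels'][130:270,180:370,::-1],None,fx=4,fy=4));print(bot.state()['tool_pos'])
E
```

```text
time_s: 10.42
tool_pos: [0.6261, 0.028, 0.1346]
orientation: [0.0, 1.0, -0.0, 0.0]
contact_force: [2.3, 3.3, 5.4]
width: 0.0005
grasp_force: 2.5
[0.62579283 0.02723608 0.13449488]
```

View pics/w4.png

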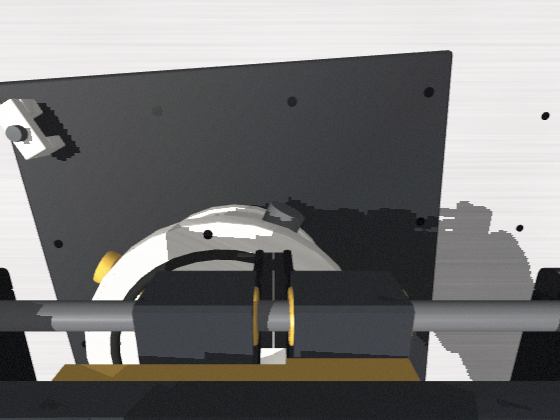

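The ring arc runs under the fingertips at about (262,257), so the fingers are still on it. Next stretch.

```bash
python3 -m crank '[{"linear":[-0.0015,0.0031,0],"turn":0},{"linear":[-0.0031,0.006,0],"turn":0},{"linear":[-0.0049,0.0089,0],"turn":0},{"linear":[-0.0069,0.0117,0],"turn":0},{"linear":[-0.009,0.0144,0],"turn":0},{"linear":[-0.0112,0.017,0],"turn":0},{"linear":[-0.0136,0.0194,0],"turn":0},{"linear":[-0.0161,0.0217,0],"turn":0},{"linear":[-0.0187,0.0239,0],"turn":0},{"linear":[-0.0214,0.026,0],"turn":0},{"linear":[-0.0242,0.0279,0],"turn":0},{"linear":[-0.0271,0.0296,0],"turn":0},{"linear":[-0.0301,0.0312,0],"turn":0},{"linear":[-0.0332,0.0327,0],"turn":0},{"linear":[-0.0364,0.0339,0],"turn":0},{"linear":[-0.0396,0.035,0],"turn":0},{"linear":[-0.0429,0.036,0],"turn":0},{"linear":[-0.0462,0.0367,0],"turn":0},{"linear":[-0.0495,0.0373,0],"turn":0},{"linear":[-0.0529,0.0377,0],"turn":0}]'
```

```text
time_s: 12.18
tool_pos: [0.5731, -0.0102, 0.1346]
orientation: [0.0, 1.0, -0.0, 0.0]
contact_force: [4.2, 0.7, 5.3]
width: 0.0005
grasp_force: 2.5
```

```bash
python3 -m crank '[{"linear":[-0.0034,0.0002,0],"turn":0},{"linear":[-0.0068,0.0003,0],"turn":0},{"linear":[-0.0102,0.0002,0],"turn":0},{"linear":[-0.0136,-0.0001,0],"turn":0},{"linear":[-0.017,-0.0006,0],"turn":0},{"linear":[-0.0203,-0.0012,0],"turn":0},{"linear":[-0.0236,-0.0021,0],"turn":0},{"linear":[-0.0269,-0.0031,0],"turn":0},{"linear":[-0.0301,-0.0042,0],"turn":0},{"linear":[-0.0332,-0.0056,0],"turn":0},{"linear":[-0.0362,-0.007,0],"turn":0},{"linear":[-0.0392,-0.0087,0],"turn":0},{"linear":[-0.0421,-0.0105,0],"turn":0},{"linear":[-0.0449,-0.0125,0],"turn":0},{"linear":[-0.0476,-0.0145,0],"turn":0},{"linear":[-0.0501,-0.0168,0],"turn":0},{"linear":[-0.0526,-0.0191,0],"turn":0},{"linear":[-0.0549,-0.0216,0],"turn":0},{"linear":[-0.0571,-0.0242,0],"turn":0},{"linear":[-0.0591,-0.027,0],"turn":0}]'
```

```text
time_s: 13.85
tool_pos: [0.5133, 0.0148, 0.1343]
orientation: [0.002, 1.0, -0.001, -0.001]
contact_force: [2.2, -3.3, 5.9]
width: 0.0004
grasp_force: 2.8
```

```bash
python3 -m crank '[{"linear":[-0.0019,-0.0028,0],"turn":0},{"linear":[-0.0037,-0.0057,0],"turn":0},{"linear":[-0.0053,-0.0087,0],"turn":0},{"linear":[-0.0067,-0.0118,0],"turn":0},{"linear":[-0.008,-0.015,0],"turn":0},{"linear":[-0.0091,-0.0182,0],"turn":0},{"linear":[-0.01,-0.0215,0],"turn":0},{"linear":[-0.0108,-0.0248,0],"turn":0},{"linear":[-0.0114,-0.0281,0],"turn":0},{"linear":[-0.0118,-0.0315,0],"turn":0},{"linear":[-0.012,-0.0349,0],"turn":0},{"linear":[-0.0121,-0.0383,0],"turn":0},{"linear":[-0.012,-0.0417,0],"turn":0},{"linear":[-0.0117,-0.0451,0],"turn":0},{"linear":[-0.0112,-0.0485,0],"turn":0},{"linear":[-0.0105,-0.0518,0],"turn":0},{"linear":[-0.0097,-0.0551,0],"turn":0},{"linear":[-0.0087,-0.0584,0],"turn":0},{"linear":[-0.0076,-0.0616,0],"turn":0},{"linear":[-0.0062,-0.0647,0],"turn":0}]'
python3 -m crank '[{"linear":[0.0007,-0.0015,0],"turn":0},{"linear":[0.0007,-0.0015,0],"turn":0},{"linear":[0.0007,-0.0015,0],"turn":0},{"linear":[0.0007,-0.0015,0],"turn":0}]'
```

```text
time_s: 15.52
tool_pos: [0.5046, 0.078, 0.1333]
orientation: [0.004, 1.0, -0.001, -0.004]
contact_force: [-2.1, -4.7, 8.1]
width: 0.0004
grasp_force: 3.9
time_s: 15.85
tool_pos: [0.5054, 0.08, 0.1333]
orientation: [0.003, 1.0, -0.001, -0.004]
contact_force: [-1.1, -4.2, 7.0]
width: 0.0006
grasp_force: 3.6
```

```bash
python3 -m crank '[{"linear":[0.001,-0.0015,-0.0003],"turn":0},{"linear":[0.0022,-0.003,-0.0006],"turn":0},{"linear":[0.0035,-0.0045,-0.0008],"turn":0},{"linear":[0.0045,-0.006,-0.0008],"turn":0},{"linear":[0.0045,-0.006,-0.0008],"turn":0},{"linear":[0.0045,-0.006,-0.0008],"turn":0},{"linear":[0.0045,-0.006,-0.0008],"turn":0}]'
python3 -c "
from h import *
c,T=snap('top');cv2.imwrite('pics/t3.png',cv2.resize(c['pixels'][130:270,180:370,::-1],None,fx=4,fy=4));print(bot.state()['tool_pos'],bot.state()['joint_positions'])"
```

```text
time_s: 16.43
tool_pos: [0.5095, 0.0863, 0.1339]
orientation: [0.003, 1.0, -0.001, -0.004]
contact_force: [-1.9, -3.1, 5.4]
width: 0.0006
grasp_force: 3.1
[0.50953336 0.08631968 0.13388024] [ 0.15000419  0.36339035 -0.49433152  1.97091115  0.22665906  0.87004234
 -2.0385373 ]
```

```bash
python3 -m crank '[{"linear":[0,0,-0.002],"turn":0},{"linear":[0,0,-0.006],"turn":0},{"linear":[0,0,-0.015],"turn":0},{"linear":[0,0,-0.03],"turn":0},{"linear":[0,0,-0.05],"turn":0},{"linear":[0,0,-0.075],"turn":0},{"linear":[0,0,-0.1],"turn":0},{"linear":[0,0,-0.125],"turn":0},{"linear":[0,0,-0.15],"turn":0},{"linear":[0,0,-0.17],"turn":0},{"linear":[0,0,-0.185],"turn":0},{"linear":[0.02,0,-0.195],"turn":0},{"linear":[0.04,0.015,-0.197],"turn":0},{"linear":[0.0575,0.03,-0.198],"turn":0},{"linear":[0.0575,0.03,-0.198],"turn":0},{"linear":[0.0575,0.03,-0.198],"turn":0},{"linear":[0.0575,0.03,-0.198],"turn":0},{"linear":[0.0575,0.03,-0.198],"turn":0}]'
python3 - <<'E'
from h import *
c,T=snap('wrist','pics/w5.png');np.savez('w5.npz',P=cloud(c,T),I=c['pixels'],T=T,K=c['mtx'])
E
sed "s/w1.npz/w5.npz/" fit.py > fit5.py; python3 fit5.py
```

```text
time_s: 17.98
tool_pos: [0.5694, 0.061, 0.3333]
orientation: [-0.0, 1.0, 0.001, -0.0]
contact_force: [-0.1, -0.4, -0.5]
width: 0.0007
grasp_force: 0.0
ring 1567 [0.56914953 0.05534536 0.06437614]
red 158 [-0.07000137  0.03250847] 0.0771815535266422 155.08995596798033
flange z 0.13351907924971698 crest 0.13589288057575538
outer white circle ((0.5740756392478943, 0.057975731790065765), 0.0851188600063324)
```

View pics/w5.png

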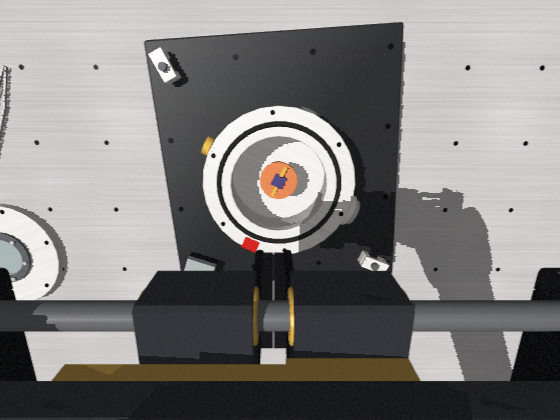

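The ring at (278,181), the red mark at (250,245) and the clamps and box are all where they were. The refitted ring centre agrees to within 0.1 mm.

```bash
python3 -c "
from bench import bot
print(bot.hand_in())"
```

```text
the job is handed in; nothing more can be done
None
```

The closed fingertips went once clockwise round the ring from the red mark to about 3° past it, then lifted clear; force readings between moves stayed at or below about 8 N (platform down about 3.5 mm of its 8 mm), the chamber had not moved, and the job was handed in at about 18 s.

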